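Vent the sample chamber: clear its sprung lid and hold it open at the gauge arm

ROBOT

A 6-joint arm with a two-finger parallel gripper is mounted at the origin on the work surface. World frame = base frame: x ahead of the robot, y to its left, z up, the work surface at z = 0. Lengths are in m, angles in rad, forces in N, time in s.
With the tool pointing down it reaches from about 0.375 to 0.9 m from the base axis. Payload 3.1 kg.
Tool frame: the origin (TCP) lies at the very end of the fingers, on their centre line; the grasp point (between the pads) lies 19 mm behind it; z points along the fingers, y is the line along which they close (so a half turn about z gives the same grasp; the last joint's range is limited). The gripper opens to 87 mm and grips with 3 to 60 N. Pads are 19 mm wide; open, the fingers measure 117 mm over their backs; the gripper's body (75 mm by 190 mm) begins 51 mm behind the grasp point.
Start: joints at [-1.365, 0.527, 1.433, -0, 1.181, -0.178], TCP at [0.235, -0.579, 0.223] pointing down, gripper open.
Joint ranges: [-3.08, 3.08], [-0.75, 2.2], [0.22, 2.44], [-1.43, 4.57], [0, 2.65], [-2.85, 2.85]. Speed limits (rad/s): [2.79, 2.79, 3.14, 3.14, 3.14, 3.14].

INTERFACE

Orientations are given as [roll, pitch, yaw] about the fixed x, y, z axes, in that order (R = Rz(yaw) Ry(pitch) Rx(roll)).
In Python, from plant import env gives the robot as it stands.
- The arm moves only by the shell command python3 -m creep 'ROWS' [FORCE]. ROWS is JSON, a list of rows, each a list of 3 entries, a list of its own where there are three numbers: the shift along the world's x, y, z in mm, then the turn, a rotation vector about the world's x, y, z in degrees, then the finger opening in mm, from 0 to 87. In form: [[[x, y, z], [wx, wy, wz], fingers], ...]. A call has 1 to 5 rows; each row is the pose to reach, as a shift and turn from the pose commanded when the call began; what a row does not reach only later rows make up. A row lasts 1/10 s, in which the tool goes at most 50 mm and 8.59 degrees, less where a joint would pass 70% of its speed; a pose out of reach is approached as far as the arm can. A call with a gripper value outside its range is refused whole. The fingers move at their own pace and stop on an object; FORCE is the grip in N (left out, the last holds). Time passes only in rows, so rows that repeat a pose let the fingers close. It gives the time, the measured TCP pose, the force, the opening and the grip force at its end, in the units of the state.
- env.get_obs(): the state, without advancing time (a new reading comes with each control period).
- env.snapshot(name): name is "scene" or "top" or "wrist"; returns a dict with "img" (400x640x3 uint8, red, green, blue), "depth" (400x640 float32, m along the optical axis (not along the pixel's ray), 0 where there is no reading), "fov_y" (degrees; the focal length in pixels is half the picture's height over the tangent of half this angle, whatever the lens; pixels are square), "cx", "cy" (the principal point, pixels), "camera_from_world" (4x4, takes a point from world to camera coordinates); the wrist camera has in their place "mount" (4x4, takes a point from camera to tool coordinates, whose origin is the TCP and whose axes are the flange's). Camera axes: x right, y down, z forward; pixel columns grow to the right and rows downward; lengths in m; the calibration is good to about 2 mm. The wrist camera is an equidistant fisheye: a pixel r from the principal point sees the ray r / f radians off the axis. A picture is of the moment at which its call begins: read the wrist's pose just before it.
- env.close_job(): hands the job in; it is judged then, once.
The state is a dict: "clock": time; "joint_pos": joint angles; "dq": joint speeds; "tau": joint torques, N m; "eef_pos": TCP position; "eef_rot": TCP orientation; "contact_force": force on the tool from outside, world axes, zero at the start; "moment": the same for the moment, N m; "opening": opening from 0.0 (shut) to 1.0 (fully open); "grip_force": force on a finger pad.
Only numpy, scipy, OpenCV 4.12 (cv2) and the standard library are available. Lean on these libraries where they do the work, as an engineer would, in place of code of your own. Each camera call takes 0.05 s, during which the arm holds its last target. There are 200 camera calls.

TASK

Someone left a small bottle on the lid of the white sample chamber: stand it upright on the steel tray next to the other little bottle. Then lift the chamber's spring-closed lid by its bar handle until the lid lies level with the thin steel gauge arm sloping up beside it, and finish while still holding the lid there, steady. Leave the gauge arm and the other things as they are.

Things in the scene. Friction and masses are not known exactly. Their poses are not given: they have to be found in the camera images.
- chamber: White sample chamber, 220 (x) x 200 (y) x 100 mm high, plus a lid on top and a grey hinge block behind; fixed to the bench. Origin at the centre of its underside; +x points from its front (grey panel with a small dark screen, towards the robot) to its hinge at the back, z up. It is turned differently each time.
- lid (a joint): Angle of the chamber's lid, rad: 0 = shut (flat), grows as its front edge is lifted, up to 1.4. The lid is a white plate 228 x 200 x 12 mm, 0.45 kg, top face 112 mm above the bench when shut; it turns about the chamber's y axis. A spring always pulls it shut: it needs about 6 N straight up at the handle to start, rising to about 14 N straight up at 0.75 rad, and slams if let go.
- lid_hinge (a point): A point on the lid's hinge axis, at the back of the chamber, 106 mm above the bench and 118 mm behind the chamber's centre. The axis is parallel to the chamber's y axis. Orientation is the lid's.
- lid_handle (a point): Middle of the lid's bar handle: a round steel bar, 12 mm thick and 100 mm long, parallel to the hinge axis, on a post at each end. With the lid shut the middle of the bar lies 152 mm above the bench, 40 mm above the lid's top (34 mm clear beneath the bar), 85 mm in front of the chamber's centre and 203 mm in front of the hinge axis. Moves and turns with the lid: x axis along the lid from front to hinge.
- gauge (a joint): Angle of the gauge arm, rad, measured like the lid's: when both values are equal the lid is level with the arm. Set differently each time (0.40 to 0.75); stays by friction and must not be shifted.
- gauge_tip (a point): Free end of the gauge arm: a straight bare steel rod 10 mm thick and 228 mm long, pivoted on the lid's hinge axis, 113 mm from the chamber's middle on its -y side (13 mm outside the lid's edge), sloping up towards the front. Its x axis runs along the rod from free end to pivot; the right lid position is the one parallel to it.
- vial: Small amber glass bottle with a white cap, 38 mm in diameter, 85 mm tall, about 90 g, standing on the shut lid behind the bar handle at the start. Origin at the centre of its underside, z along its axis.
- tray: Shallow steel tray, 170 (x) x 120 (y) mm, rim 14 mm high, walls and floor 4 mm thick, fixed to the bench to the left or to the right of the chamber. Origin at the centre of its underside.
- tray_in (a point): Centre of the tray's inner floor, 4 mm above the bench; x along the tray's long side, pointing away from the robot.
- neighbour: Another bottle just like the first, standing on the far half (+x) of the tray; the near half is free. Origin at the centre of its underside.
- beaker: Clear plastic beaker, 84 mm across the rim, 110 mm tall, on the other side of the chamber from the tray. Origin at the centre of its underside.
- dish: Flat glass dish, 80 mm across, 16 mm high, to the right. Origin at the centre of its underside.
- wash: Grey wash bottle with pointed top, 68 mm in diameter, 190 mm tall, to the left rear. Origin at the centre of its underside.

How it is judged:
By the outcome, as a careful person would: the job done as asked, in the order asked, and still so for the second after the job is handed in, while the arm keeps its last pose, push and grip.
It also fails if it takes over 59 s, if anything falls off the work surface, if the arm or the gripper's body presses on something with over 40 N, if the wrist force passes 120 N, or if a joint passes its speed limit or range.

## Working session

There is one attempt and no reset: what is moved stays moved. The work goes in short steps, Python scripts to look and compute and a shell command to move; the robot and the scene stay as the last step left them, time stands still between calls to the robot, and variables do not carry over. Pictures are saved under pics/ and viewed, at most 10 in all, crops included, and the job is handed in when it is done.

```bash
mkdir -p pics; ls; cat > h.py <<'E'
import numpy as np, cv2
from plant import env
def snap(n,save=None):
    s=env.snapshot(n)
    if save: cv2.imwrite('pics/'+save,s['img'][:,:,::-1])
    return s
def pts(s):
    h,w=s['depth'].shape; f=h/2/np.tan(np.radians(s['fov_y']/2))
    v,u=np.mgrid[:h,:w]; z=s['depth']
    p=np.stack([(u-s['cx'])/f*z,(v-s['cy'])/f*z,z,np.ones_like(z)],-1)
    return (p@np.linalg.inv(s['camera_from_world']).T)[...,:3]
E
python3 - <<'E'
from h import *
print(env.get_obs())
for n in('top','scene'):
    s=snap(n,n+'1.png'); np.savez(n+'1.npz',**{k:v for k,v in s.items()})
    print(n,s['fov_y'],s['cx'],s['cy'],np.linalg.inv(s['camera_from_world']).round(3).tolist())
E
```

```text
pics
{'clock': 0.0, 'joint_pos': array([-1.36449785e+00,  5.28496827e-01,  1.43389718e+00, -2.44169048e-05,
        1.18138165e+00, -1.78526488e-01]), 'dq': array([-0.00169519, -0.00059419, -0.00119505, -0.00076284, -0.00040571,
        0.00113833]), 'tau': array([-4.20267752e-04, -4.40047002e+01, -1.76592278e+01,  6.33082073e-02,
        5.82564413e-02, -1.65262727e-04]), 'eef_pos': array([ 0.23447671, -0.57856241,  0.22155442]), 'eef_rot': array([-3.13944033e+00, -3.65447580e-04,  3.84833862e-01]), 'contact_force': array([ 0.69404681, -0.8757524 , -0.67656982]), 'moment': array([-0.0236356 ,  0.00557176,  0.00992072]), 'grip_force': 0.0, 'opening': 1.0011517262766034}
top 47.390301958573346 313.8132725228671 198.92622021204184 [[-0.024, -0.994, 0.109, 0.45], [-1.0, 0.024, -0.007, -0.041], [0.005, -0.109, -0.994, 1.232], [0.0, 0.0, 0.0, 1.0]]
scene 43.597107162887866 322.3838706945384 195.77937731784723 [[-0.269, 0.546, -0.794, 1.554], [0.963, 0.157, -0.219, 0.212], [0.005, -0.823, -0.568, 0.834], [0.0, 0.0, 0.0, 1.0]]
```

View pics/top1.png

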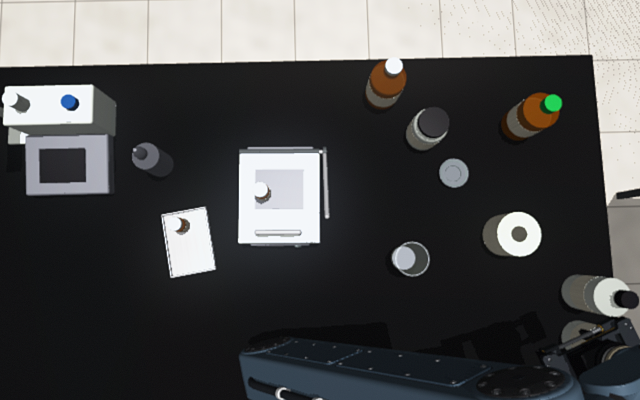

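View pics/scene1.png

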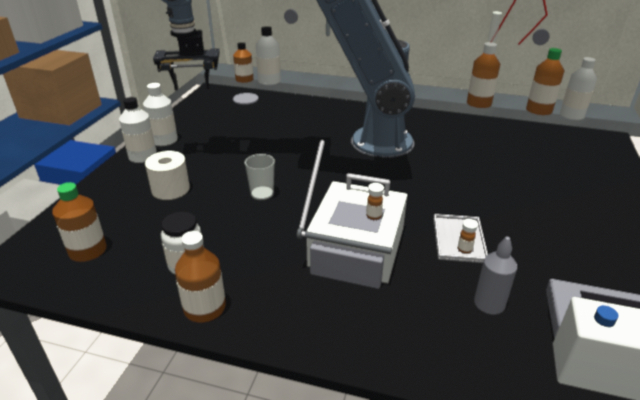

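The top view shows the chamber around (280,197), the vial on its lid near (262,190), the bar handle at (277,233) and the gauge rod at (325,150-218). It also shows the tray at (188,242) with the neighbour at (182,225). In the scene view the rod runs from (303,233) to (321,143) and the vial is at (375,200).

```bash
python3 - <<'E'
from h import *
d={n:dict(np.load(n+'1.npz')) for n in('top','scene')}
P={n:pts(d[n]) for n in d}
T=P['top'];im=d['top']['img'].astype(int)
print('table z',np.median(T[300:320,100:200,2]))
# lid
X,Y,Z=np.moveaxis(T,-1,0)
reg=np.zeros(Z.shape,bool); reg[140:260,225:322]=1
m=reg&(abs(Z-0.112)<.006)
mm=cv2.morphologyEx(m.astype(np.uint8),cv2.MORPH_OPEN,np.ones((3,3)))>0
r=cv2.minAreaRect((T[mm][:,:2]*1000).astype(np.float32)); print('lid',r,np.median(Z[mm]))
m=reg&(Z>0.14)&(Z<.165)&(X<np.median(X[mm])-.04)
q=T[m]; print('handle',len(q),np.round(np.median(q,0),4),q.min(0),q.max(0), np.linalg.svd(q[:,:2]-q[:,:2].mean(0))[2][0] if len(q)<3000 else '')
m=reg&(Z>.185)&(Z<.21);q=T[m];print('vial top',len(q),q.mean(0),q.min(0),q.max(0))
S=P['scene']
m=np.zeros(S.shape[:2],bool);m[180:225,360:390]=1;m&=(S[...,2]>.18);q=S[m];print('vial scene',len(q),q.mean(0),q.min(0),q.max(0))
# tray
reg=np.zeros(Z.shape,bool); reg[200:285,155:222]=1
m=reg&(im.sum(-1)>330)&(Z<.03);q=T[m]
r=cv2.minAreaRect((q[:,:2]*1000).astype(np.float32)); print('tray',r,np.median(q[:,2]))
print(cv2.boxPoints(r))
m=reg&(Z>.07);q=T[m];print('neigh',len(q),q.mean(0),q.min(0),q.max(0))
# gauge
for n,(a,b,c,e) in {'top':(145,222,321,332),'scene':(138,238,298,326)}.items():
    p=P[n];m=np.zeros(p.shape[:2],bool);m[a:b,c:e]=1;m&=(p[...,2]>.09)
    if n=='scene':
        ctr=None
    q=p[m]; 
    for it in range(4):
        c0=np.median(q,0) if it==0 else q.mean(0);v=np.linalg.svd(q-q.mean(0),full_matrices=False)[2][0]
        dd=np.linalg.norm(np.cross(q-q.mean(0),v),axis=1); k=dd<max(.008,np.percentile(dd,80)) if it<2 else dd<.009
        q=q[k]
    t=(q-q.mean(0))@v
    print(n,len(q),q.mean(0),v,'ang',np.arctan2(v[2],np.hypot(*v[:2])),'yaw',np.arctan2(v[1],v[0]),q.mean(0)+v*t.min(),q.mean(0)+v*t.max())
E
```

```text
table z 5.5767443796428395e-05
lid ((587.3007202148438, 34.858551025390625), (205.64767456054688, 235.64112854003906), 88.62117767333984) 0.1119209196173081
handle 234 [0.4946 0.0394 0.156 ] [ 0.48874513 -0.0149049   0.14296477] [0.50074124 0.09390577 0.16191272] [-0.02058495 -0.99978811]
vial top 186 [0.59049962 0.07479941 0.19641868] [0.57410218 0.0579534  0.18655441] [0.60637188 0.09205099 0.20176105]
vial scene 178 [0.63905218 0.08211125 0.22113809] [0.57374459 0.05839684 0.18058607] [1.55399577 0.21218522 0.83445047]
tray ((478.3665771484375, 288.8143005371094), (172.65126037597656, 123.26913452148438), 8.473312377929688) 0.004625692390285319
[[383.90143 337.05612]
 [402.065   215.13254]
 [572.8317  240.57248]
 [554.66815 362.49606]]
neigh 192 [0.51544052 0.2644987  0.21340543] [ 0.45049641 -0.04147865  0.07217279] [0.5418532  0.31960952 1.23245132]
top 248 [ 0.60434591 -0.07554582  0.18827366] [-0.76029483  0.01342301  0.64943945] ang 0.7068470405035545 yaw 3.123939487590017 [ 0.68822715 -0.07702674  0.11662279] [ 0.53050706 -0.0742422   0.25134637]
scene 44 [ 0.64753283 -0.05540127  0.11056095] [0.96748591 0.24874036 0.04581753] ang 0.045833571512567554 yaw 0.2516495153818598 [ 0.63217554 -0.05934962  0.10983367] [ 0.66178701 -0.05173652  0.11123598]
```

```bash
python3 -m creep '[[[22,38,24],[0,0,-3],87],[[44,76,48],[0,0,-6],87],[[66,114,72],[0,0,-9],87],[[88,152,96],[0,0,-12],87],[[110,190,120],[0,0,-13.5],87]]' 25
python3 -m creep '[[[24,44,0],[0,0,0],87],[[48,88,0],[0,0,0],87],[[72,132,0],[0,0,0],87],[[96,176,0],[0,0,0],87],[[120,220,0],[0,0,0],87]]'
python3 -m creep '[[[24,44,0],[0,0,0],87],[[48,88,0],[0,0,0],87],[[72,132,0],[0,0,0],87],[[96,176,0],[0,0,0],87],[[120,220,0],[0,0,0],87]]'
python3 - <<'E'
from h import *
o=env.get_obs();print(o['eef_pos'],o['eef_rot'],o['joint_pos'],o['contact_force'])
d=dict(np.load('top1.npz'));T=pts(d);Z=T[...,2]
r=np.zeros(Z.shape,bool); r[200:285,155:222]=1
q=T[r&(Z>.07)&(Z<.1)];print('neigh',len(q),np.median(q,0),q.min(0),q.max(0))
d=dict(np.load('scene1.npz'));S=pts(d);r=np.zeros(Z.shape,bool);r[180:225,360:390]=1
q=S[r&(S[...,2]>.185)&(S[...,2]<.21)];print('vial scene',q.mean(0),q.min(0),q.max(0))
E
```

```text
clock: 0.6
eef_pos: [0.345, -0.3875, 0.3429]
eef_rot: [-3.141, 0.0, 0.147]
contact_force: [1.3, -0.2, -0.3]
opening: 1.001
grip_force: 0.0
clock: 1.1
eef_pos: [0.4646, -0.1679, 0.3423]
eef_rot: [-3.141, 0.0, 0.149]
contact_force: [0.6, -0.4, 0.0]
opening: 0.995
grip_force: 0.0
clock: 1.6
eef_pos: [0.5843, 0.0516, 0.342]
eef_rot: [3.142, 0.001, 0.149]
contact_force: [0.8, -1.3, 0.7]
opening: 0.996
grip_force: 0.0
[0.58431312 0.05158691 0.34203632] [3.14158475e+00 8.47673796e-04 1.49387608e-01] [-1.02204461e-01  3.62358805e-01  1.37243413e+00 -2.21620847e-04
  1.40761874e+00  1.31924035e+00] [ 0.75881458 -1.29730639  0.69212561]
neigh 171 [0.52368685 0.3018739  0.08897506] [0.50666584 0.28677152 0.07217279] [0.5418532  0.31960952 0.09447932]
vial scene [0.59496884 0.07583689 0.19364159] [0.57374459 0.05839684 0.18500516] [0.61103298 0.09207143 0.19885314]
```

```bash
python3 -m creep '[[[7,23,-30],[0,0,0],87],[[7,23,-72],[0,0,0],87],[[7,23,-115],[0,0,0],87],[[7,23,-158],[0,0,0],87],[[7,23,-199],[0,0,0],87]]'
python3 -m creep '[[[0,0,0],[0,0,0],50],[[0,0,0],[0,0,0],30],[[0,0,0],[0,0,0],30],[[0,0,0],[0,0,0],30],[[0,0,0],[0,0,0],30]]' 20
python3 -m creep '[[[0,0,0],[0,0,0],30],[[0,0,0],[0,0,0],30],[[0,0,0],[0,0,0],30]]'
```

```text
clock: 2.1
eef_pos: [0.5903, 0.0728, 0.1413]
eef_rot: [-3.141, 0.001, 0.15]
contact_force: [0.1, -0.7, -0.6]
opening: 1.001
grip_force: 0.0
clock: 2.6
eef_pos: [0.5922, 0.0725, 0.1456]
eef_rot: [3.141, -0.004, 0.149]
contact_force: [-0.9, 0.2, 0.5]
opening: 0.629
grip_force: 0.0
clock: 2.9
eef_pos: [0.5912, 0.0727, 0.144]
eef_rot: [-3.142, -0.001, 0.149]
contact_force: [-0.2, 0.9, 2.5]
opening: 0.431
grip_force: 19.8
```

```bash
python3 -m creep '[[[0,0,15],[0,0,0],30],[[0,0,45],[0,0,0],30],[[0,0,85],[0,0,0],30],[[-15,21,110],[0,0,0],30],[[-40,55,120],[0,0,0],30]]'
python3 -m creep '[[[-25,34,0],[0,0,0],30],[[-50,68,0],[0,0,0],30],[[-75,102,0],[0,0,0],30],[[-98,134,-10],[0,0,0],30],[[-113,155,-30],[0,0,0],30]]'
python3 -m creep '[[[0,0,-40],[0,0,0],30],[[0,0,-80],[0,0,0],30],[[0,0,-120],[0,0,0],30],[[0,0,-150],[0,0,0],30],[[0,0,-170],[0,0,0],30]]'
python3 - <<'E'
from h import *
snap('scene','scene2.png')
o=env.get_obs();print(o['eef_pos'])
E
```

```text
clock: 3.4
eef_pos: [0.554, 0.1265, 0.2665]
eef_rot: [3.14, -0.008, 0.146]
contact_force: [0.5, 0.4, -0.6]
opening: 0.425
grip_force: 19.8
clock: 3.9
eef_pos: [0.437, 0.2847, 0.2345]
eef_rot: [-3.14, -0.003, 0.151]
contact_force: [0.8, 0.1, -0.9]
opening: 0.428
grip_force: 19.8
clock: 4.4
eef_pos: [0.4366, 0.282, 0.061]
eef_rot: [3.141, 0.004, 0.149]
contact_force: [-1.1, -0.0, 0.0]
opening: 0.43
grip_force: 19.8
[0.43537603 0.28141164 0.05899017]
```

View pics/scene2.png

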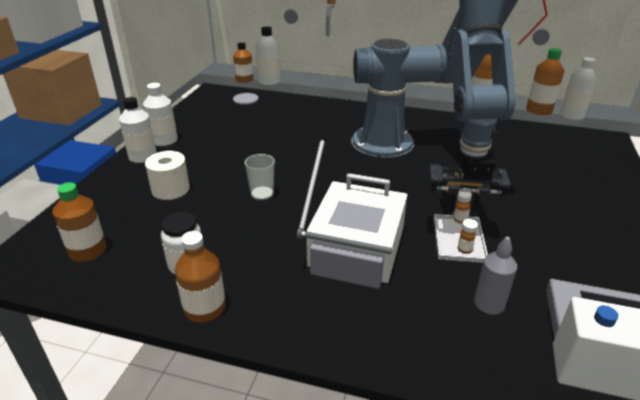

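The scene view shows the vial held upright at (462,208), above the near half of the tray, with the neighbour at (468,235).

```bash
python3 -m creep '[[[0,0,-10],[0,0,0],30],[[0,0,-16],[0,0,0],30],[[0,0,-20],[0,0,0],30],[[0,0,-22],[0,0,0],30],[[0,0,-22],[0,0,0],30]]'
```

```text
clock: 4.95
eef_pos: [0.4383, 0.2826, 0.0419]
eef_rot: [-3.141, -0.001, 0.149]
contact_force: [-0.1, 0.4, -0.4]
opening: 0.429
grip_force: 19.8
```

```bash
python3 -m creep '[[[0,0,-1],[0,0,0],30],[[0,0,-2],[0,0,0],30],[[0,0,-2],[0,0,0],30]]'
```

```text
clock: 5.25
eef_pos: [0.438, 0.2826, 0.0396]
eef_rot: [-3.142, -0.0, 0.149]
contact_force: [0.3, -0.0, -0.0]
opening: 0.43
grip_force: 19.8
```

```bash
python3 -m creep '[[[0,0,-1],[0,0,0],30],[[0,0,-2],[0,0,0],30],[[0,0,-3],[0,0,0],30],[[0,0,-3],[0,0,0],30]]'; python3 -m creep '[[[0,0,-1],[0,0,0],30],[[0,0,-1],[0,0,0],30]]'
```

```text
clock: 5.65
eef_pos: [0.438, 0.2825, 0.0364]
eef_rot: [3.142, 0.0, 0.149]
contact_force: [-0.5, 0.1, -1.1]
opening: 0.428
grip_force: 19.8
clock: 5.85
eef_pos: [0.4383, 0.2827, 0.0361]
eef_rot: [-3.141, -0.001, 0.149]
contact_force: [-1.1, 0.1, 4.3]
opening: 0.426
grip_force: 19.9
```

```bash
python3 -m creep '[[[0,0,0],[0,0,0],45],[[0,0,0],[0,0,0],55],[[0,0,0],[0,0,0],65],[[0,0,0],[0,0,0],75],[[0,0,0],[0,0,0],75]]'
python3 -m creep '[[[0,0,15],[0,0,0],75],[[0,0,45],[0,0,0],75],[[0,0,85],[0,0,0],75],[[0,0,130],[0,0,0],75],[[0,0,175],[0,0,0],75]]'
python3 - <<'E'
from h import *
s=snap('top','top3.png');T=pts(s);Z=T[...,2]
r=np.zeros(Z.shape,bool); r[200:285,150:222]=1
m=(r&(Z>.06)&(Z<.11)).astype(np.uint8);n,l=cv2.connectedComponents(m)
for i in range(1,n):
    q=T[l==i]
    if len(q)>30: print(len(q),np.median(q,0).round(4),q.max(0).round(4))
snap('wrist','w3.png')
cv2.imwrite('pics/w3.png',np.hstack([cv2.imread('pics/w3.png'),cv2.imread('pics/top3.png')[100:,100:260].repeat(1,0)[:300].copy() if 0 else np.zeros((400,1,3),np.uint8)]))
E
```

```text
clock: 6.35
eef_pos: [0.4379, 0.2825, 0.0353]
eef_rot: [3.142, 0.0, 0.149]
contact_force: [0.3, 0.4, -0.6]
opening: 0.789
grip_force: 0.0
clock: 6.85
eef_pos: [0.4374, 0.2823, 0.2118]
eef_rot: [3.141, 0.001, 0.149]
contact_force: [0.6, -0.0, -0.7]
opening: 0.862
grip_force: 0.0
193 [0.5235 0.3006 0.0883] [0.5413 0.3209 0.0955]
```

View pics/w3.png

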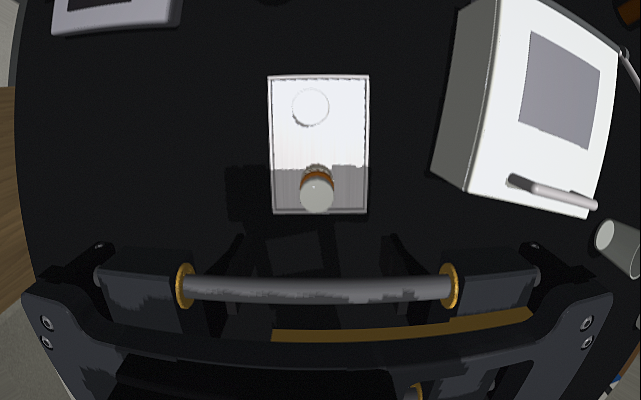

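The wrist view shows the vial standing upright in the near half of the tray at (316,190). The neighbour at (310,107) hasn't moved, and the handle is at (550,190).

```bash
python3 -m creep '[[[6,-24,10],[0,0,8],75],[[11,-49,20],[0,0,16],75],[[17,-73,30],[0,0,24],75],[[23,-97,40],[0,0,32],75],[[28,-121,50],[0,0,40],75]]'
python3 -m creep '[[[6,-24,0],[0,0,8],75],[[11,-49,0],[0,0,16],75],[[17,-73,0],[0,0,24],75],[[23,-97,0],[0,0,32],75],[[29,-122,0],[0,0,40.3],75]]'
python3 -m creep '[[[0,0,0],[0,0,0],75]]'
python3 - <<'E'
from h import *
o=env.get_obs();print(o['eef_pos'],o['eef_rot'],o['joint_pos'],o['contact_force'])
s=snap('wrist','w4.png');print(s['mount'].round(3).tolist(),s['fov_y'])
E
```

```text
clock: 7.45
eef_pos: [0.4655, 0.1605, 0.2598]
eef_rot: [-3.14, 0.001, 0.853]
contact_force: [0.2, -0.3, 0.8]
opening: 0.862
grip_force: 0.0
clock: 7.95
eef_pos: [0.4944, 0.0387, 0.2594]
eef_rot: [-3.14, -0.0, 1.557]
contact_force: [0.4, 0.1, -0.1]
opening: 0.861
grip_force: 0.0
clock: 8.05
eef_pos: [0.4955, 0.037, 0.2595]
eef_rot: [-3.141, 0.001, 1.549]
contact_force: [-0.7, 0.4, -0.5]
opening: 0.856
grip_force: 0.0
[0.49552113 0.03702772 0.2595302 ] [-3.14093764e+00  9.20938392e-04  1.54874512e+00] [-1.50069685e-01  3.08085247e-01  1.70091361e+00 -1.10078493e-03
  1.13312610e+00 -1.27551369e-01] [-0.72910169  0.37274956 -0.53139823]
[[-0.0, -0.954, -0.3, 0.083], [1.0, -0.0, -0.0, -0.001], [0.0, -0.3, 0.954, -0.161], [0.0, 0.0, 0.0, 1.0]] 65.70646984690485
```

View pics/w4.png

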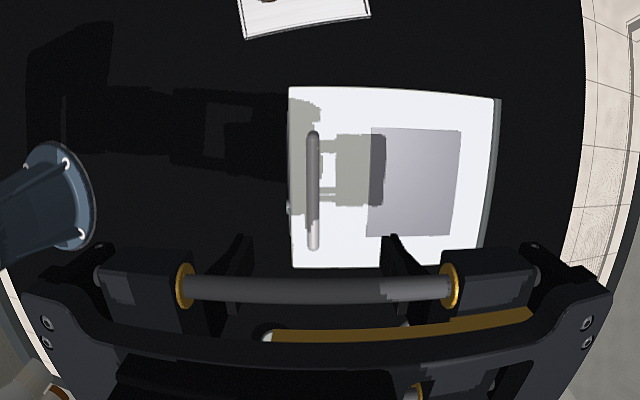

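The wrist view shows the bar handle at column 313, rows 130-250, midway between the fingers at columns 240 and 395. I'll descend and grip it.

```bash
python3 -m creep '[[[-1,2,-35],[0,0,0],75],[[-1,2,-70],[0,0,0],75],[[-1,2,-100],[0,0,0],75],[[-1,2,-120],[0,0,0],75],[[-1,2,-130],[0,0,0],75]]'
python3 -m creep '[[[0,0,0],[0,0,0],40],[[0,0,0],[0,0,0],20],[[0,0,0],[0,0,0],5],[[0,0,0],[0,0,0],5],[[0,0,0],[0,0,0],5]]' 45
python3 -m creep '[[[0,0,0],[0,0,0],5],[[0,0,0],[0,0,0],5],[[0,0,0],[0,0,0],5],[[0,0,0],[0,0,0],5],[[0,0,0],[0,0,0],5]]'
```

```text
clock: 8.6
eef_pos: [0.4919, 0.0427, 0.1283]
eef_rot: [-3.137, -0.001, 1.55]
contact_force: [0.0, -1.3, 0.3]
opening: 0.862
grip_force: 0.0
clock: 9.1
eef_pos: [0.4945, 0.0415, 0.1313]
eef_rot: [3.14, 0.0, 1.551]
contact_force: [-0.7, 0.0, 0.2]
opening: 0.49
grip_force: 0.0
clock: 9.6
eef_pos: [0.4921, 0.0416, 0.1301]
eef_rot: [-3.138, 0.0, 1.551]
contact_force: [-3.3, -0.7, 2.0]
opening: 0.113
grip_force: 45.0
```

```bash
python3 -m creep '[[[2,0,8],[0,0,0],5],[[4.5,0,16],[0,0,0],5],[[7,0,24],[0,0,0],5],[[10,0,32],[0,0,0],5],[[13,0,39],[0,0,0],5]]'
python3 -m creep '[[[0,0,0],[0,0,0],5],[[0,0,0],[0,0,0],5]]'
cat > lid.py <<'E'
from h import *
import sys
o=env.get_obs();print(o['eef_pos'].round(4),o['contact_force'].round(1))
def line(q):
    for it in range(5):
        c=q.mean(0);v=np.linalg.svd(q-c,full_matrices=False)[2][0]
        dd=np.linalg.norm(np.cross(q-c,v),axis=1);q=q[dd<max(.008,.03/2**it)]
    return c,v,len(q)
for n in ('top','scene'):
    s=snap(n,n+sys.argv[1]);P=pts(s);d=s['depth']>0
    X,Y,Z=np.moveaxis(P,-1,0)
    a=np.radians(-1.15); lx=(X-.697)*np.cos(a)+(Y-.035)*np.sin(a); ly=-(X-.697)*np.sin(a)+(Y-.035)*np.cos(a)
    box=d&(lx>-.26)&(lx<.02)
    g=np.stack([lx,ly,Z],-1)
    m=box&(abs(ly+.113)<.02)&(Z>.125)&(lx<-.01)
    if m.sum()>20:
        c,v,k=line(g[m]);print(n,'gauge',k,np.arctan2(abs(v[2]),abs(v[0])).round(4),(-v[2]*v[0]>0),c.round(4))
    m=box&(ly>-.095)&(ly<.095)&(Z>.11)&(lx<-.03)
    # plane via RANSAC-ish: histogram the angle about the hinge top face offset 6mm
    q=g[m];best=(0,)
    for t in np.arange(0,1.0,.004):
        h=(q[:,0])*np.sin(t)+(q[:,2]-.106)*np.cos(t); k=(abs(h-.006)<.003).sum()
        if k>best[0]: best=(k,t)
    t=best[1];h=q[:,0]*np.sin(t)+(q[:,2]-.106)*np.cos(t);p=q[abs(h-.006)<.006]
    A=np.c_[p[:,0],p[:,1],np.ones(len(p))];w=np.linalg.lstsq(A,p[:,2],rcond=None)[0]
    r=p[:,2]-A@w;kk=abs(r)<.004;w=np.linalg.lstsq(A[kk],p[kk,2],rcond=None)[0]
    print(n,'lid',len(p),'ransac',round(t,3),'fit',np.arctan(-w[0]).round(4),'ytilt',w[1].round(3),'z at hinge',w[2].round(4))
E
python3 lid.py 5.png
```

```text
clock: 10.1
eef_pos: [0.5054, 0.0413, 0.1697]
eef_rot: [-3.138, 0.001, 1.551]
contact_force: [-3.8, -2.8, -6.0]
opening: 0.118
grip_force: 45.5
clock: 10.3
eef_pos: [0.5055, 0.0414, 0.1698]
eef_rot: [-3.138, 0.001, 1.551]
contact_force: [-6.0, -3.2, -5.3]
opening: 0.12
grip_force: 45.3
[0.5055 0.0414 0.1698] [-6.  -3.2 -5.3]
top gauge 137 0.6982 True [-0.0635 -0.1124  0.1652]
top lid 2824 ransac 0.204 fit 0.1972 ytilt -0.0 z at hinge 0.1127
scene gauge 307 0.6988 True [-0.0869 -0.1123  0.1821]
scene lid 4466 ransac 0.192 fit 0.1977 ytilt -0.0 z at hinge 0.1112
```

```bash
python3 -m creep '[[[5.5,0,11],[0,0,0],5],[[11.5,0,22],[0,0,0],5],[[18.5,0,32.5],[0,0,0],5],[[26,-0.5,42.5],[0,0,0],5],[[33.5,-0.5,52.5],[0,0,0],5]]'
python3 -m creep '[[[0,0,0],[0,0,0],5],[[0,0,0],[0,0,0],5]]'
python3 lid.py 6.png
```

```text
clock: 10.9
eef_pos: [0.5403, 0.0406, 0.2218]
eef_rot: [-3.14, 0.001, 1.551]
contact_force: [2.0, -2.1, -13.9]
opening: 0.114
grip_force: 45.7
clock: 11.1
eef_pos: [0.5404, 0.0407, 0.2216]
eef_rot: [3.141, 0.001, 1.551]
contact_force: [-1.7, -2.9, -9.0]
opening: 0.116
grip_force: 45.2
[0.5404 0.0407 0.2216] [-1.7 -2.9 -9. ]
top gauge 121 0.6936 True [-0.0878 -0.1106  0.1854]
top lid 1736 ransac 0.508 fit 0.5044 ytilt 0.001 z at hinge 0.1136
scene gauge 283 0.704 True [-0.0955 -0.1118  0.1894]
scene lid 5421 ransac 0.496 fit 0.5034 ytilt 0.0 z at hinge 0.1115
```

```bash
python3 -m creep '[[[5.5,0,6],[0,0,0],5],[[11,0,11.5],[0,0,0],5],[[17,0,17],[0,0,0],5],[[23,-0.5,22],[0,0,0],5],[[28,-0.5,26.5],[0,0,0],5]]'
python3 -m creep '[[[0,0,0],[0,0,0],5],[[0,0,0],[0,0,0],5]]'
python3 lid.py 7.png; python3 lid.py 8.png
```

```text
clock: 11.7
eef_pos: [0.5694, 0.0401, 0.2476]
eef_rot: [3.141, 0.0, 1.55]
contact_force: [6.3, -5.3, -22.2]
opening: 0.108
grip_force: 46.1
clock: 11.9
eef_pos: [0.5694, 0.0401, 0.2474]
eef_rot: [3.141, 0.001, 1.551]
contact_force: [3.9, -4.6, -18.8]
opening: 0.117
grip_force: 45.8
[0.5694 0.0401 0.2474] [  3.9  -4.6 -18.8]
top gauge 167 0.7004 True [-0.1028 -0.1106  0.1987]
top lid 1607 ransac 0.696 fit 0.6934 ytilt 0.001 z at hinge 0.1147
scene gauge 222 0.7018 True [-0.0983 -0.1106  0.192 ]
scene lid 5709 ransac 0.684 fit 0.6938 ytilt -0.0 z at hinge 0.1121
[0.5692 0.0401 0.2473] [  2.3  -5.2 -18.4]
top gauge 172 0.7009 True [-0.1022 -0.1105  0.1983]
top lid 1596 ransac 0.696 fit 0.6937 ytilt 0.001 z at hinge 0.1146
scene gauge 224 0.7071 True [-0.0956 -0.1106  0.1901]
scene lid 5699 ransac 0.684 fit 0.692 ytilt -0.001 z at hinge 0.1124
```

```bash
python3 -c "
import cv2
a=cv2.imread('pics/scene8.png')[110:290,260:500];cv2.imwrite('pics/c8.png',cv2.resize(a,None,fx=3,fy=3))"
```

```text
(no output)
```

View pics/c8.png

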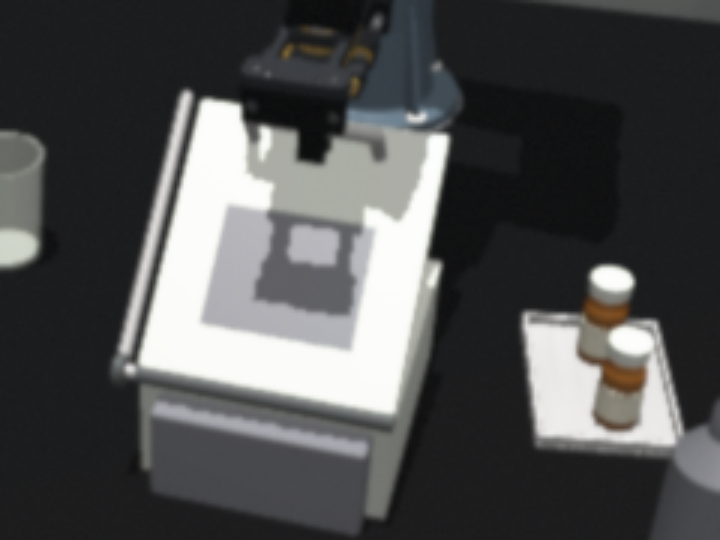

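The crop shows the gripper holding the handle, with the lid's left edge running nearly parallel to the gauge rod (125,360)-(185,95). Both bottles stand in the tray at (605,315) and (625,380). The lid is at about 0.693 rad and the gauge at about 0.702, so I'll nudge it up slightly.

```bash
python3 -m creep '[[[0.7,0,0.6],[0,0,0],5],[[1.5,0,1.2],[0,0,0],5],[[1.5,0,1.2],[0,0,0],5],[[1.5,0,1.2],[0,0,0],5],[[1.5,0,1.2],[0,0,0],5]]'
python3 -m creep '[[[0,0,0],[0,0,0],5],[[0,0,0],[0,0,0],5],[[0,0,0],[0,0,0],5],[[0,0,0],[0,0,0],5],[[0,0,0],[0,0,0],5]]'
python3 lid.py 9.png; python3 lid.py 10.png
```

```text
clock: 12.6
eef_pos: [0.5705, 0.0401, 0.2483]
eef_rot: [-3.141, 0.001, 1.55]
contact_force: [4.0, -5.2, -19.7]
opening: 0.116
grip_force: 45.9
clock: 13.1
eef_pos: [0.5705, 0.0401, 0.2483]
eef_rot: [-3.141, 0.0, 1.551]
contact_force: [3.1, -4.3, -18.8]
opening: 0.118
grip_force: 45.9
[0.5705 0.0401 0.2483] [  3.1  -4.3 -18.8]
top gauge 175 0.7013 True [-0.1001 -0.1108  0.1968]
top lid 1592 ransac 0.704 fit 0.6993 ytilt 0.002 z at hinge 0.1152
scene gauge 226 0.7091 True [-0.0972 -0.1106  0.1912]
scene lid 5703 ransac 0.692 fit 0.7013 ytilt -0.001 z at hinge 0.1122
[0.5705 0.0401 0.2483] [  2.5  -5.5 -20. ]
top gauge 171 0.7018 True [-0.1017 -0.1103  0.1977]
top lid 1588 ransac 0.704 fit 0.7003 ytilt 0.001 z at hinge 0.1149
scene gauge 236 0.7038 True [-0.0966 -0.1108  0.191 ]
scene lid 5701 ransac 0.692 fit 0.7013 ytilt -0.0 z at hinge 0.1122
```

The lid (about 0.700) now matches the gauge (about 0.702) and is steady, so I'm handing in.

```bash
python3 -c "
from plant import env
print(env.close_job())"
```

```text
the job is handed in; nothing more can be done
None
```

The bottle stands upright on the tray's near half beside the other one, and I handed in at about 13 s with the lid held steady at about 0.700 rad against the gauge arm's 0.702; the hand-in returned no verdict.

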